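# Eject a spray refill and trap it on the dispenser's deck

## Task

On the refill dispenser, press the wide spring key down with one fingertip so that the spring pushes the cartridge out of its pocket, and stop the cartridge with the other finger while it is still wholly on the deck. Pick up nothing and leave the other things where they are. Finish while still holding: one finger keeps the key down and the cartridge rests, pressed by its spring, against the other finger.

Things in the scene. Friction and masses are not known exactly. Their poses are not given: they have to be found in the camera images.
- dispenser: Grey plastic dispenser fixed to the shelf. Origin on the shelf under the resting cartridge's centre; +x is the way the cartridge goes out, +y the key's side, z up. Deck top 30 mm above the shelf, x -115 to +70 mm, y -28 to +28. Spring housing on it at x -114 to -26, 50 wide, top 62 mm above the shelf. Two pocket walls 12 mm high beside the cartridge end at x +16; beyond them the deck is bare but for the gate.
- gate_top (a point): Middle of the top edge of the steel gate plate (30 mm wide in dispenser y, at x 18.7 to 23.7) that stands 9 mm above the deck in front of the cartridge and keeps it in. It is one piece with the key and sinks with it; it is below the deck once the key is more than 9 mm down.
- deck_edge (a point): Middle of the deck's open front edge, on the deck's surface at dispenser x +70 mm. The cartridge's front face gets here after 52 mm of travel and then drops off.
- pusher (a joint): Travel of the spring pusher plate behind the cartridge, m, 0 to 0.075 along dispenser +x. It pushes with about 3 N (2.6 N after 25 mm) and, once the gate is down, drives the cartridge at about 0.1 m/s, so that if left alone it goes off the edge in under a second.
- key_top (a point): Centre of the top face of the key (moves with it): a white block, 40 mm (dispenser x) by 28 mm (dispenser y), centred at x 48, y 56 mm of the dispenser; its top stands 48 mm above the shelf at rest and 34 mm when fully down. The dispenser's foot under it (x 20 to 70, y 28 to 74) is 30 mm high; nothing stands above it.
- eject_key (a joint): Travel of the key, m, straight down: 0 at rest, 0.014 fully down. Spring: 2 N at the start, 5.5 N fully down, plus up to about 3 N of friction at the gate. It rises again when let go, and the gate would come up under the cartridge.
- stop_spot (a point): Point on the deck's surface, mid-width, at dispenser x 48 mm; 56 mm across (dispenser y) from the key's centre. A finger standing here just above the deck stops the cartridge after some 20 mm. With both fingertips at one height, the one on the pressed key puts the other 4 to 9 mm above the deck.
- cartridge: White hard plastic refill cartridge, 36 (x) by 30 (y) by 22 mm high, with a round grey cap 16 mm across and 6 mm high on top, 30 to 54 g. Origin at the centre of its underside. It stands loose on the deck in its pocket between pusher and gate, its axes those of the dispenser.
- bottle_pink: Pink spray bottle, 68 mm across, 207 mm high, empty, in a slot of the 70 mm high wooden rack on the left. Origin: centre of its underside.
- bottle_white: White spray bottle, as the pink one.
- bottle_grey: Grey spray bottle, as the pink one.
- ramekin: White ceramic ramekin, 80 mm across, 42 mm high, beside the dispenser on the side away from the key. Origin: centre of its underside.
- scraper: Steel pot scraper lying flat, 75 by 60 by 6 mm with a rolled edge 14 mm high, beyond the key side of the dispenser. Origin: centre of its underside.
- pod_tub: Closed hinged plastic tub of dishwasher pods, 116 by 91 mm, 78 mm high. Origin: centre of its underside.
Things that resemble listed ones, but are neither listed nor needed, are in the scene too. What is shaped like the dispenser but blue or red is not meant.

How it is judged:
On the way, in this order (a step that is already met when the one before it is completed fails the run):
1. a finger presses the key (value of joint eject_key above 0.004 m and contact force between the fingers and eject_key above 0.5 N).
2. the popped cartridge is stopped by a finger on the deck (contact force between the fingers and cartridge above 0.4 N and x of cartridge in the frame of dispenser between 0.01 and 0.05 m and linear speed of cartridge below 0.02 m/s and value of joint eject_key above 0.008 m), for 0.2 s.
At the end, for the whole second after the job is handed in: A finger holds the key at least 8 mm down, and the cartridge stands at rest on the deck, 10 to 50 mm out of its place, pressing on a finger with more than 0.4 N, its underside within 6 mm of the deck and tilted less than 0.2 rad (all of step 2 and contact force between the fingers and eject_key above 0.5 N and z of cartridge in the frame of dispenser between 0.026 and 0.036 m and angle between cartridge's own z axis and vertical below 0.2 rad); the arm keeps its last pose, push and grip.
It fails at once if the cartridge slides to the deck's edge (more than 52 mm of travel) (x of cartridge in the frame of dispenser above 0.052 m).
It fails at once if the cartridge is lifted off the deck (more than 10 mm) (z of cartridge in the frame of dispenser above 0.04 m).
It fails at once if a bystander is moved more than 20 mm (distance of any of bottle_pink, bottle_white, bottle_grey, ramekin, scraper, pod_tub from where it was at the start of the episode above 0.02 m).
It also fails if it takes over 32 s, if anything falls off the work surface, if the arm or the gripper's body presses on something with over 40 N, if the wrist force passes 120 N, or if a joint passes its speed limit or range.

## Robot

A 6-joint arm with a two-finger parallel gripper is mounted at the origin on the work surface. World frame = base frame: x ahead of the robot, y to its left, z up, the work surface at z = 0. Lengths are in m, angles in rad, forces in N, time in s.
With the tool pointing down it reaches from about 0.325 to 0.775 m from the base axis. Payload 5.5 kg.
Tool frame: the origin (TCP) lies at the very end of the fingers, on their centre line; the grasp point (between the pads) lies 19 mm behind it; z points along the fingers, y is the line along which they close (so a half turn about z gives the same grasp; the last joint's range is limited). The gripper opens to 88 mm and grips with 3 to 60 N. Pads are 20 mm wide; open, the fingers measure 115 mm over their backs; the gripper's body (75 mm by 178 mm) begins 61 mm behind the grasp point.
Start: joints at [1.219, 0.091, 1.231, -0, 1.82, -0.057], TCP at [0.174, 0.574, 0.223] pointing down, gripper open.
Joint ranges: [-2.87, 2.87], [-0.86, 2.18], [0.17, 2.46], [-1.51, 4.65], [0.06, 2.69], [-2.65, 2.65]. Speed limits (rad/s): [2.57, 2.57, 3.01, 3.14, 3.14, 3.14].

## Interface

Orientations are given as a unit quaternion [x, y, z, w].
In Python, from rig import env gives the robot as it stands.
- The arm moves only by the tool send_rows, never from a script. Its argument "rows" is a list that holds one entry, the list of rows, each a list of 7 numbers: the shift along the world's x, y, z in m, then the turn, a rotation vector about the world's x, y, z in rad, then the opening, from 0 (shut) to 1 (fully open). A call has 1 to 12 rows; each row shifts and turns the commanded pose from where the row before left it; what a row does not reach is not made up. A row lasts 1/8 s, in which the tool goes at most 62.5 mm and 10.7 degrees, less where a joint would pass 70% of its speed; a pose out of reach is approached as far as the arm can. A call is refused whole if a number of a shift passes 0.0625 or a number of a turn 0.188, either way. A call with a gripper value outside its range is refused whole. The fingers move at their own pace and stop on an object; "newtons" is the grip in N (left out, the last holds). Time passes only in rows, so rows that do not move let the fingers close. It gives the time, the measured TCP pose, the force and the opening at its end, in the units of the state.
- env.observe(): the state, without advancing time (a new reading comes with each control period).
- env.grab_frame(name): name is "scene" or "top"; returns a dict with "pixels" (420x560x3 uint8, red, green, blue), "vfov" (degrees; the focal length in pixels is half the picture's height over the tangent of half this angle, whatever the lens; pixels are square), "cx", "cy" (the principal point, pixels), "k1" (the pictures are not rectified: a ray, as slopes to the right and down, at radius r is drawn at 1 + k1 r^2 times it, then the intrinsics apply), "rvec" (rotation vector, rad) and "tvec" (3), from world to camera coordinates, as OpenCV has them. Camera axes: x right, y down, z forward; pixel columns grow to the right and rows downward; lengths in m; the calibration is good to about 2 mm. A picture is of the moment at which its call begins. There is no depth.
- env.job_done(): hands the job in, once; it reports no verdict.
Trained networks look in the newest picture that a camera, given by its name, has taken for a name from the list of things; names that differ only in an ending like _2 or _b are one class to them, and where a whole thing is asked for, a point or a joint stands for the part that bears it (a point fixed in the world has none). Each returns a list of dicts, best first, with "confidence" (0 to 1); they miss things now and then, are a little off and sometimes report something else, mostly with a low value. They report only what shows in the picture. A call takes as long as a camera call. They do not tell look-alikes from the thing itself.
- env.recognise(query, camera): "bbox" ([centre column, centre row, width, height] in pixels, round what is visible of it).
- env.landmark_of(query, camera): "uv" ([column, row] in pixels: a listed point, or the origin of a listed thing).
The state is a dict: "time": time; "qpos": joint angles; "joint_vel": joint speeds; "joint_efforts": joint torques, N m; "eef_pos": TCP position; "ee_rot": TCP orientation; "ft_force": force on the tool from outside, world axes, zero at the start; "torque": the same for the moment, N m; "finger_gap": opening from 0.0 (shut) to 1.0 (fully open).
Only numpy, scipy, OpenCV 4.12 (cv2) and the standard library are available. Lean on these libraries where they do the work, as an engineer would, in place of code of your own. Each camera call takes 0.05 s, during which the arm holds its last target. There are 200 camera calls.

## Working session

There is one attempt and no reset: what is moved stays moved. The work goes in short steps, Python scripts to look and compute and a tool call to move; the robot and the scene stay as the last step left them, time stands still between calls to the robot, and variables do not carry over. Pictures are saved under pics/ and viewed, on a budget of 10 in all, crops included, one or two more only if the job needs it, and the job is handed in when it is done.

Besides the shell and the picture viewer there is one more tool, called after "Request:" as name(argument=value, ...) on one line, values as JSON. send_rows: Moves the arm, as the interface text tells. Its arguments: {"type":"object","properties":{"rows":{"type":"array","items":{"type":"array","items":{"type":"array","items":{"type":"number"}}}},"newtons":{"type":"number"}},"required":["rows"]}

```bash
mkdir -p pics; ls; cat > h.py <<'E'
import numpy as np, cv2
from rig import env
def cam(f):
    h,w=f["pixels"].shape[:2]; F=h/2/np.tan(np.radians(f["vfov"])/2)
    K=np.array([[F,0,f["cx"]],[0,F,f["cy"]],[0,0,1.]]); D=np.array([f["k1"],0,0,0.])
    return K,D,np.array(f["rvec"],float),np.array(f["tvec"],float)
def ray(c,uv,z):
    K,D,r,t=c; p=cv2.undistortPoints(np.array([[uv]],float),K,D)[0,0]
    R=cv2.Rodrigues(r)[0]; o=-R.T@t; d=R.T@np.array([p[0],p[1],1]); return o+d*(z-o[2])/d[2]
def proj(c,X): K,D,r,t=c; return cv2.projectPoints(np.array(X,float).reshape(-1,3),r,t,K,D)[0][:,0]
E
python3 - <<'E'
from h import *
s=env.observe(); print({k:np.round(v,3) for k,v in s.items()})
for n in("scene","top"):
    f=env.grab_frame(n); c=cam(f); cv2.imwrite(f"pics/{n}0.png",f["pixels"][:,:,::-1]); np.savez(f"{n}0.npz",**f)
    print(n,c)
    for q,z in(("key_top",.048),("gate_top",.039),("deck_edge",.03),("stop_spot",.03),("cartridge",.03),("dispenser",0),("ramekin",0),("scraper",0),("pod_tub",0)):
        for d in env.landmark_of(q,n): print(q,round(d["confidence"],2),np.round(d["uv"]),ray(c,d["uv"],z).round(3)[:2])
E
```

```text
pics
{'time': np.float64(0.0), 'qpos': array([ 1.219,  0.092,  1.232, -0.   ,  1.82 , -0.057]), 'joint_vel': array([ 0.001,  0.001, -0.   ,  0.   , -0.002,  0.   ]), 'joint_efforts': array([-0.0000e+00, -4.4644e+01, -4.0645e+01,  7.0000e-02,  2.9000e-02,
       -0.0000e+00]), 'eef_pos': array([0.174, 0.574, 0.222]), 'ee_rot': array([ 0.147,  0.989, -0.001, -0.   ]), 'ft_force': array([-0.67 , -0.483,  1.175]), 'torque': array([ 0.024, -0.009,  0.001]), 'finger_gap': np.float64(0.999)}
scene (array([[516.45366806,   0.        , 273.53914902],
       [  0.        , 516.45366806, 207.16812275],
       [  0.        ,   0.        ,   1.        ]]), array([-0.11099954,  0.        ,  0.        ,  0.        ]), array([ 2.1847259 ,  0.98005117, -0.42501956]), array([-0.35343548, -0.19898955,  1.81964735]))
key_top 0.63 [313. 219.] [0.599 0.098]
key_top 0.57 [203. 220.] [ 0.387 -0.146]
gate_top 0.65 [247. 271.] [ 0.613 -0.163]
gate_top 0.46 [184. 217.] [ 0.331 -0.177]
gate_top 0.43 [290. 218.] [0.545 0.058]
gate_top 0.17 [209. 300.] [ 0.624 -0.297]
deck_edge 0.91 [186. 226.] [ 0.357 -0.187]
de
[... 897 characters left out ...]
1 [328. 153.] [ 0.663 -0.117]
gate_top 0.54 [346. 264.] [ 0.326 -0.178]
gate_top 0.45 [340. 172.] [ 0.605 -0.159]
gate_top 0.45 [269. 188.] [0.551 0.06 ]
deck_edge 0.78 [347. 160.] [ 0.646 -0.179]
deck_edge 0.74 [338. 176.] [ 0.595 -0.151]
deck_edge 0.72 [352. 247.] [ 0.378 -0.197]
deck_edge 0.66 [278. 177.] [0.588 0.033]
stop_spot 0.95 [272. 182.] [0.572 0.051]
stop_spot 0.79 [350. 254.] [ 0.356 -0.192]
stop_spot 0.77 [341. 163.] [ 0.636 -0.16 ]
cartridge 0.58 [336. 179.] [ 0.586 -0.144]
dispenser 0.62 [335. 179.] [ 0.589 -0.146]
dispenser 0.58 [337. 266.] [ 0.318 -0.156]
ramekin 0.97 [374. 179.] [ 0.595 -0.27 ]
ramekin 0.17 [132. 180.] [0.574 0.495]
pod_tub 0.64 [438. 258.] [ 0.348 -0.477]
```

View pics/top0.png

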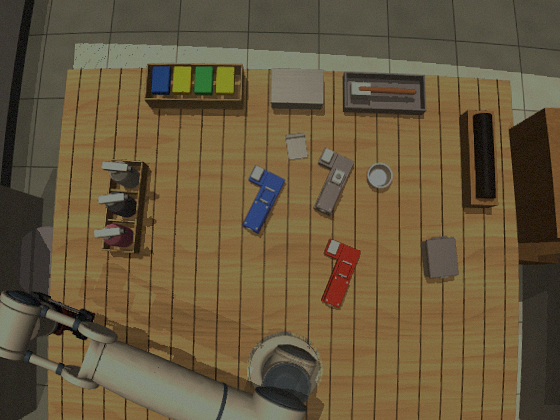

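```bash
python3 - <<'E'
import cv2
a=cv2.imread("pics/scene0.png")[190:330,160:340]; cv2.imwrite("pics/c1.png",cv2.resize(a,(770,600),interpolation=cv2.INTER_CUBIC))
a=cv2.imread("pics/top0.png")[120:220,290:410]; cv2.imwrite("pics/c2.png",cv2.resize(a,(720,600),interpolation=cv2.INTER_CUBIC))
E
```

```text
(no output)
```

View pics/c1.png

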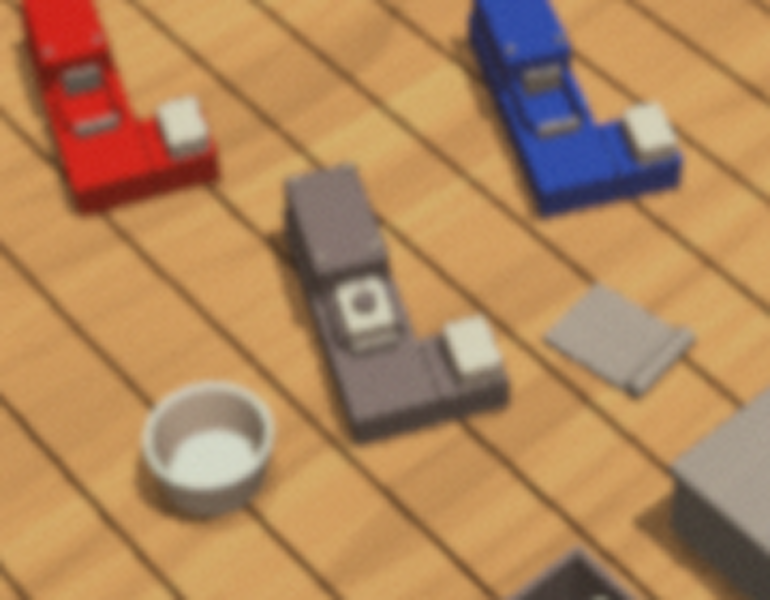

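View pics/c2.png

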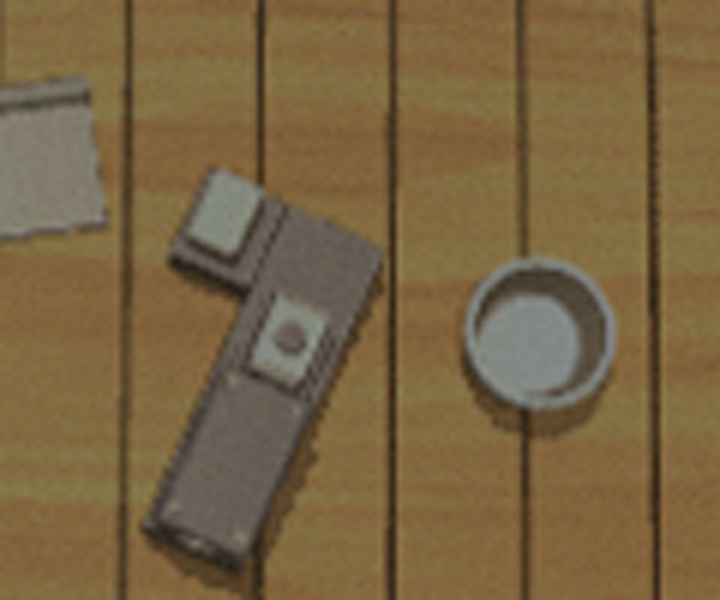

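The grey dispenser is the one wanted, at top (336,180) and scene (244,266). The look-alikes are the blue one at top (264,200), scene (290,220), and the red one at top (341,272), scene (184,220); both have empty pockets. The crops show the grey one holding the cartridge, with the key at top (328,156) on its left front, the scraper at (297,146) and the ramekin at (379,177). I'll fit the pose from the corners I read off.

```bash
cat > fit.py <<'E'
from h import *
from scipy.optimize import least_squares
C={n:cam(np.load(n+"0.npz")) for n in("scene","top")}
T=lambda u,v:(290+(u-2.5)/6,120+(v-2.5)/6); S=lambda u,v:(160+(u-1.6)/4.278,190+(v-1.6)/4.286)
P=[("top",(70,-28,30),T(383,248)),("top",(70,74,30),T(212,170)),("top",(48,56,48),T(226,214)),("top",(0,0,58),T(291,336)),
("top",(-114,25,62),T(150,520)),
("scene",(70,-28,30),S(357,424)),("scene",(70,74,30),S(508,382)),("scene",(48,56,48),S(472,345)),("scene",(0,0,58),S(365,303)),
("scene",(-114,-25,62),S(287,182)),("scene",(-114,25,62),S(354,167))]
def W(p,X):
    X=np.array(X,float)/1000; c,s=np.cos(p[2]),np.sin(p[2]); return np.array([p[0]+c*X[0]-s*X[1],p[1]+s*X[0]+c*X[1],X[2]])
def res(p): return np.concatenate([proj(C[n],W(p,X))[0]-uv for n,X,uv in P])
if __name__=="__main__":
    for sel in(P,P[:5],P[5:]):
        r=least_squares(lambda p:np.concatenate([proj(C[n],W(p,X))[0]-uv for n,X,uv in sel]),[.58,-.15,-.4],loss="soft_l1")
        print(r.x.round(4)); 
        if sel is P: print(r.fun.reshape(-1,2).round(1).tolist()); print([ (X,W(r.x,X).round(4).tolist()) for X in((48,56,48),(48,0,30),(48,28,36))])
E
python3 fit.py
```

```text
[ 0.5914 -0.1506 -0.4106]
[[1.4, -0.2], [-0.0, -0.8], [0.7, -0.8], [0.6, -0.1], [1.3, -0.4], [-0.4, -0.5], [1.0, -0.4], [0.4, -0.5], [0.2, -1.1], [-1.0, -1.3], [0.4, -1.9]]
[((48, 56, 48), [0.6578, -0.1184, 0.048]), ((48, 0, 30), [0.6354, -0.1698, 0.03]), ((48, 28, 36), [0.6466, -0.1441, 0.036])]
[ 0.5899 -0.1481 -0.416 ]
[ 0.5935 -0.1529 -0.4081]
```

Request:
send_rows(rows=[[[0.034, -0.051, -0.006, 0, 0, -0.0096, 0.5], [0.034, -0.051, -0.006, 0, 0, -0.0096, 0.5], [0.034, -0.051, -0.006, 0, 0, -0.0096, 0.5], [0.034, -0.051, -0.006, 0, 0, -0.0096, 0.5], [0.034, -0.051, -0.006, 0, 0, -0.0096, 0.5], [0.034, -0.051, -0.006, 0, 0, -0.0096, 0.5], [0.034, -0.051, -0.006, 0, 0, -0.0096, 0.5], [0.034, -0.051, -0.006, 0, 0, -0.0096, 0.5], [0.034, -0.051, -0.006, 0, 0, -0.0096, 0.5], [0.034, -0.051, -0.006, 0, 0, -0.0096, 0.5], [0.034, -0.051, -0.006, 0, 0, -0.0096, 0.5], [0.034, -0.051, -0.006, 0, 0, -0.0096, 0.5]]])

```text
time: 2.5
eef_pos: [0.5833, -0.0398, 0.1507]
ee_rot: [0.204, 0.979, 0.0, 0.0]
ft_force: [0.8, 0.7, 0.6]
finger_gap: 0.502
```

Request:
send_rows(rows=[[[0.025, -0.042, -0.02, 0, 0, 0, 0.5], [0.025, -0.042, -0.025, 0, 0, 0, 0.5], [0.013, -0.02, -0.022, 0, 0, 0, 0.5], [0, 0, 0, 0, 0, 0, 0.5], [0, 0, 0, 0, 0, 0, 0.5]]])

```text
time: 3.12
eef_pos: [0.6454, -0.1412, 0.0845]
ee_rot: [0.203, 0.979, 0.0, 0.0]
ft_force: [0.3, -0.1, 0.8]
finger_gap: 0.5
```

```bash
python3 - <<'E'
from h import *
s=env.observe(); print(s["eef_pos"].round(4),s["ee_rot"].round(3),s["ft_force"].round(2))
ims=[]
for n in("scene","top"):
    f=env.grab_frame(n); c=cam(f); u,v=np.round(proj(c,s["eef_pos"])[0]).astype(int); print(n,u,v)
    ims.append(cv2.resize(f["pixels"][v-50:v+50,u-33:u+33,::-1],(396,600),interpolation=cv2.INTER_CUBIC)); print(u-33,v-50)
cv2.imwrite("pics/b1.png",np.hstack(ims))
E
```

```text
[ 0.6454 -0.1412  0.0845] [0.203 0.979 0.    0.   ] [ 0.33 -0.13  0.81]
scene 260 263
227 213
top 337 156
304 106
```

View pics/b1.png

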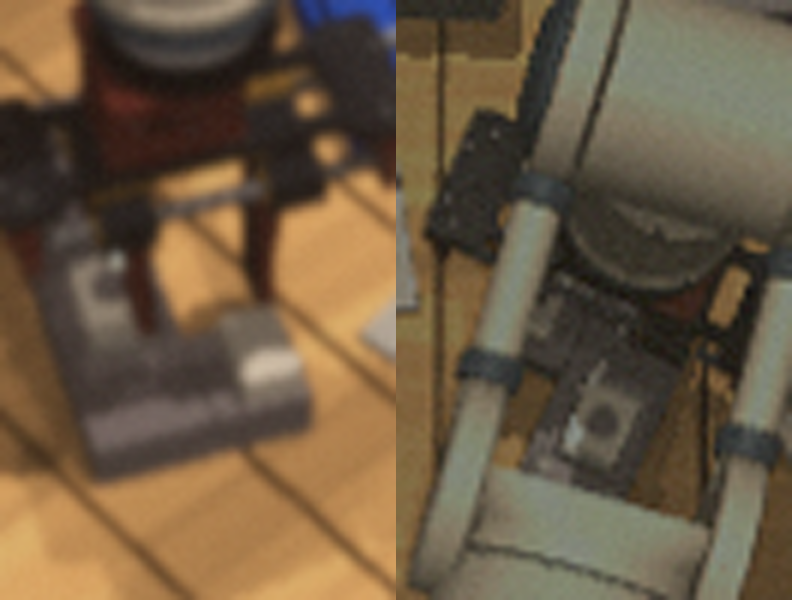

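The tips in the scene view at (251,268) and (271,263) straddle the projected TCP (260,263). The left finger is over the bare deck ahead of the cartridge and the right one over the key. Next I centre and go down.

Request:
send_rows(rows=[[[0.001, -0.003, -0.015, 0, 0, 0, 0.5], [0, 0, -0.015, 0, 0, 0, 0.5], [0, 0, 0, 0, 0, 0, 0.5], [0, 0, 0, 0, 0, 0, 0.5]]])

```text
time: 3.72
eef_pos: [0.6462, -0.1448, 0.0534]
ee_rot: [0.204, 0.979, 0.0, -0.0]
ft_force: [0.5, 0.3, 0.3]
finger_gap: 0.5
```

```bash
python3 - <<'E'
from h import *
s=env.observe(); print(s["eef_pos"].round(4),s["ft_force"].round(2),s["torque"].round(3))
f=env.grab_frame("scene"); c=cam(f); u,v=np.round(proj(c,s["eef_pos"])[0]).astype(int); print(u-33,v-40)
cv2.imwrite("pics/b2.png",cv2.resize(f["pixels"][v-40:v+40,u-40:u+40,::-1],(600,600),interpolation=cv2.INTER_CUBIC))
E
```

```text
[ 0.6462 -0.1448  0.0534] [0.5  0.3  0.32] [ 0.071 -0.063  0.018]
227 231
```

View pics/b2.png

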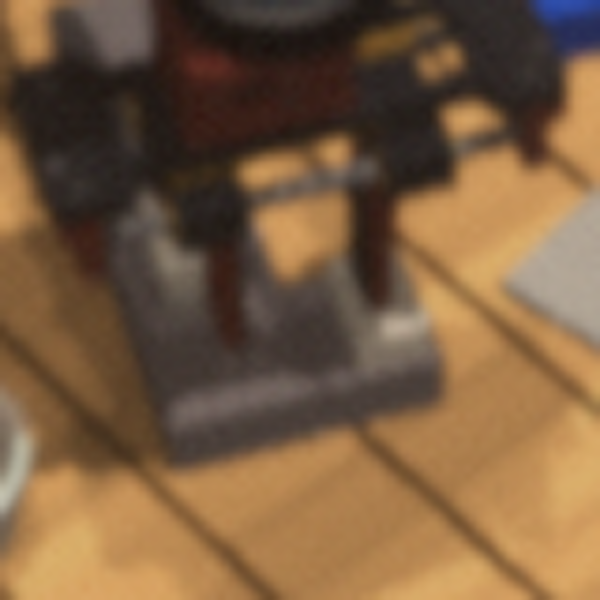

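In crop b2 the right tip, about (380,300), is over the key and the left tip, about (235,345), stands over the middle of the deck ahead of the cartridge. I press now.

Request:
send_rows(rows=[[[0, 0, -0.006, 0, 0, 0, 0.5], [0, 0, -0.007, 0, 0, 0, 0.5], [0, 0, -0.005, 0, 0, 0, 0.5], [0, 0, 0, 0, 0, 0, 0.5], [0, 0, 0, 0, 0, 0, 0.5], [0, 0, 0, 0, 0, 0, 0.5], [0, 0, 0, 0, 0, 0, 0.5], [0, 0, 0, 0, 0, 0, 0.5], [0, 0, 0, 0, 0, 0, 0.5], [0, 0, 0, 0, 0, 0, 0.5]]])

```text
time: 5.03
eef_pos: [0.6469, -0.145, 0.0361]
ee_rot: [0.204, 0.979, -0.0, 0.001]
ft_force: [6.1, -1.1, 4.3]
finger_gap: 0.5
```

```bash
python3 - <<'E'
from h import *
s=env.observe(); print(s["eef_pos"].round(4),s["ft_force"].round(2),s["torque"].round(3))
e=[.9205,-.3907]; print("force along disp +x",np.dot(s["ft_force"][:2],[.917,-.399]))
ims=[]
for n in("scene","top"):
    f=env.grab_frame(n); c=cam(f); u,v=np.round(proj(c,s["eef_pos"])[0]).astype(int); print(n,u,v)
    if n=="top": u,v=u+2,v+10
    ims.append(cv2.resize(f["pixels"][v-45:v+45,u-30:u+30,::-1],(400,600),interpolation=cv2.INTER_CUBIC))
    for d in env.landmark_of("cartridge",n): print(d["confidence"],ray(c,d["uv"],.03).round(3))
cv2.imwrite("pics/b3.png",np.hstack(ims))
E
```

```text
[ 0.6469 -0.145   0.0361] [ 6.07 -1.11  4.29] [-0.132 -0.994 -0.01 ]
force along disp +x 6.007369330945875
scene 260 275
0.4 [ 0.599 -0.155  0.03 ]
0.26 [0.414 0.491 0.03 ]
top 336 159
0.52 [ 0.61  -0.161  0.03 ]
```

View pics/b3.png

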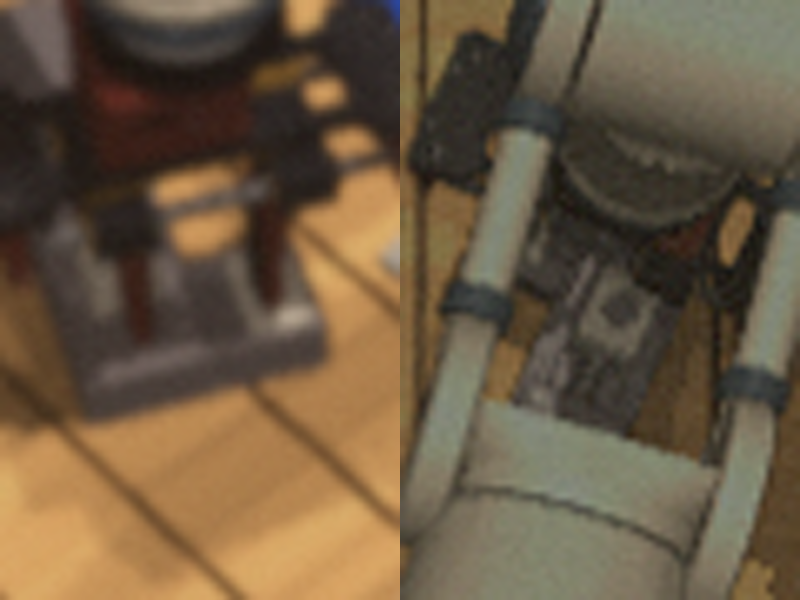

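Request:
send_rows(rows=[[[0, 0, 0, 0, 0, 0, 0.5], [0, 0, 0, 0, 0, 0, 0.5], [0, 0, 0, 0, 0, 0, 0.5], [0, 0, 0, 0, 0, 0, 0.5]]])

```text
time: 5.72
eef_pos: [0.6469, -0.145, 0.0361]
ee_rot: [0.204, 0.979, -0.0, 0.001]
ft_force: [5.3, 0.1, 3.4]
finger_gap: 0.501
```

```bash
python3 - <<'E'
from fit import *
s=env.observe(); print(s["eef_pos"].round(4),s["ft_force"].round(2),s["torque"].round(3),s["joint_vel"].round(3))
for i in range(2):
    f=env.grab_frame("top"); c=cam(f)
    d=env.landmark_of("cartridge","top"); print([(round(x["confidence"],2),x["uv"],ray(c,x["uv"],.03).round(4)) for x in d])
# cap centre in the b3 right crop (625,303)-> predicted cap pixel vs travel
uv=(336+2-30+(625-400)*60/400, 159+10-45+303*90/600); p=ray(c,uv,.058); print(uv,p,"travel",np.dot(p[:2]-[.5914,-.1506],[.917,-.399]),"from top-only fit",np.dot(p[:2]-[.5899,-.1481],[.915,-.404]))
E
```

```text
[ 0.6469 -0.145   0.0361] [5.25 0.07 3.37] [-0.103 -1.023  0.068] [-0.    -0.     0.001 -0.003  0.     0.   ]
[]
[(0.44, [337.7, 167.5], array([ 0.6216, -0.1509,  0.03  ]))]
(341.75, 169.45) [ 0.61036663 -0.15984251  0.058     ] travel 0.021080159612931564 from top-only fit 0.02347093890923881
```

```bash
python3 -c "
from rig import env
print(env.job_done()); s=env.observe(); print(s['time'],s['eef_pos'],s['ft_force'])"
```

```text
the job is handed in; nothing more can be done
None
the job is handed in; nothing more can be done
```

I pressed the grey dispenser's key with one fingertip while the other stood on the deck at dispenser x ≈ 48 mm. The popped cartridge stopped against it, and I handed the job in at about 6 s while still holding. No verdict was reported.

**Last checks:**
- **Key:** the fingertips were at z = 36.1 mm, which puts the key about 12 mm down against the 8 mm needed. The upward force on the tool was 3.4 N.
- **Cartridge:** it was about 21–23 mm out, measured from its cap in the top picture. That is close to the roughly 20 mm expected from the finger's place. The arm was at rest and the pose stayed the same over the last two readings.

**What disagreed:**
- The sideways force read 5–6 N instead of the roughly 2.6 N expected from the pusher. I found no other contact in the pictures and did not explain it.
- The last network readings of the cartridge's position were unreliable. One came back empty, and the other, with low confidence, was about 14 mm off, so I relied on the cap.
- The dispenser poses fitted from each camera alone differed by about 6 mm. That was within the room available here.

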